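# Unlock and flip open the accessory case

### The job

Open the grey steel accessory case on the counter and leave it open: with a fingertip push the chrome wing of the cam lock, on the case's side away from you, to the left through a full quarter turn so that its tongue clears the lid, then push the lid up by the lip that overhangs on the right and over past upright to the left, so that it leans back against its stop and stays open by itself. Only push, with little force: do not pinch, grip or lift anything, do not shove the case about, and leave the other things on the counter where they are.

Things in the scene. Friction and masses are not known exactly. Their poses are not given: they have to be found in the camera images.
- case: Grey steel case, loose on the counter, 3 kg: 120 mm deep (x), 150 wide (y), 90 high; contents reach 68 mm. Origin: centre of its underside; x points from its front (lip side, facing the robot's right) to its hinge side (robot's left), y towards the robot, z up. Bracket of the cam lock on its side away from the robot: x -45 to -15, y -75 to -95, up to 85 mm height.
- lid (a joint): Angle of the case's perforated steel lid (rad): 0 shut, 1.57 upright, 2.0 its stop, leaning back. Lid: 142 mm from hinge to front edge, 150 mm wide, 4 mm thick, 0.17 to 0.35 kg, almost no hinge friction: let go before upright it falls shut, beyond it falls open to the stop.
- lip (a point): Middle of the lower front edge of the lid (moves with the lid). The lid's front lip overhangs the case's front wall by 22 mm over its whole width, at 90 mm height (underside) when shut; below it is free space.
- hinge (a point): Middle of the lid's hinge line: on the case's far top edge at case x = 60 mm, y = 0, height 90 mm; the line runs along the case's y. The lid's underside passes through this line.
- tongue (a joint): Angle of the quarter-turn cam lock (rad), vertical axis, counter-clockwise from above: 0 to 0.3 at the start (locked, the chrome tongue lies over the lid's edge away from the robot, 2 mm above it), 1.57 a full quarter turn, stop at 1.8. Slight friction (0.03 N m): stays where left. The tongue clears the lid beyond about 1.25.
- pivot (a point): On the cam lock's vertical axis at the height of the underside of tongue and wing bar: case x = -30 mm, y = -93 mm, height 96 mm.
- wing (a point): On the lock's upright chrome wing, 40 mm out from the axis, 10 mm above the bar's underside. At joint 0 the wing points along case -y (away from the robot); opening, it swings to case +x (robot's left). Wing 5 mm thick, 96 to 116 mm above the counter, 14 to 54 mm out from the axis, on a bar 10 mm wide, 5 thick. Tongue on the other side of the axis, 12 mm wide, reaching 34 mm.
- reel: Bystander: silver metal 16mm film reel lying flat, 92 mm diameter, 20 mm high. Origin: centre of its underside.
- eyecup: Bystander: black rubber eyecup, a flared ring 54 mm wide and 24 mm high. Origin: centre of its underside.
- adapter: Bystander: small brass tripod screw adapter, 28 mm wide foot with a 16 mm stud, 26 mm high. Origin: centre of its underside.
- gear_ring: Bystander: green anodized toothed focus gear ring lying flat, 86 mm outside, 12 mm high. Origin: centre of its underside.
- qr_plate: Bystander: aluminium quick-release plate, 70 x 50 x 9 mm with a 12 mm stud on top, 19 mm high in all. Origin: centre of its underside.
- lens_cap: Bystander: black lens cap, 78 mm diameter, 13 mm high. Origin: centre of its underside.
- film_can: Bystander: small plastic film can with black cap, 52 mm diameter, 45 mm high. Origin: centre of its underside.

How it is judged:
By the outcome, as a careful person would: the job done as asked, in the order asked, and still so for the second after the job is handed in, with the robot touching nothing.
It also fails if it takes over 58 s, if anything falls off the work surface, if the arm or the gripper's body presses on something with over 40 N, if the wrist force passes 120 N, or if a joint passes its speed limit or range.

### The arm

A 6-joint arm with a two-finger parallel gripper is mounted at the origin on the work surface. World frame = base frame: x ahead of the robot, y to its left, z up, the work surface at z = 0. Lengths are in m, angles in degrees, forces in N, time in s.
With the tool pointing down it reaches from about 0.4 to 0.825 m from the base axis. Payload 7 kg.
Tool frame: the origin (TCP) lies midway between the tips of the shut fingers; the grasp point (between the pads) lies 19 mm behind it; z points along the fingers, y is the line along which they close (so a half turn about z gives the same grasp; the last joint's range is limited). The gripper opens to 88 mm and grips with 3 to 60 N. Pads are 19 mm wide; open, the fingers measure 130 mm over their backs; the gripper's body (78 mm by 193 mm) begins 47 mm behind the grasp point.
Start: joints at [88.413, 20.546, 0.682, 0, -70.136, -16.507], TCP at [0.21, 0.642, 0.227] pointing down, gripper open.
Joint ranges: [-176.03, 176.03], [-82.01, 121.73], [-58.28, 71.71], [-173.87, 95.51], [-174.79, -0.11], [-173.66, 173.66]. Speed limits (degrees/s): [136.94, 136.94, 172.46, 180, 180, 180].

### API

Orientations are given as [roll, pitch, yaw] about the fixed x, y, z axes, in that order (R = Rz(yaw) Ry(pitch) Rx(roll)).
In Python, from plant import ctrl gives the robot as it stands. The module is installed in compiled form; this text tells all that it offers.
- The arm moves only by the tool send_rows, never from a script. Its argument "plan" is a list that holds one entry, the list of rows, each a list of 6 numbers: the shift along the tool's x, y, z in shares of 100 cm (1.0 is 100 cm), then the turn, a rotation vector about the tool's x, y, z in fractions of the full range, 1 being 180 degrees. A call has 1 to 8 rows; each row is the pose to reach, as a shift and turn from the pose commanded when the call began, along the tool's axes at that moment; what a row does not reach only later rows make up. A row lasts 1/12 s, in which the tool goes at most 41.7 mm and 7.16 degrees, less where a joint would pass 70% of its speed; a pose out of reach is approached as far as the arm can. A shift or turn number past 1, either way, is cut back to 1. A call with a gripper value outside its range is refused whole. "fingers" is the opening, from 0 (shut) to 1 (fully open), set as the call begins (left out, the last holds). The fingers move at their own pace and stop on an object; the grip force is fixed at half the most. Time passes only in rows, so rows that repeat a pose let the fingers close. It gives the time, the measured TCP pose, the force, the opening and the grip force at its end, in the units of the state.
- ctrl.get_obs(): the state, without advancing time (a new reading comes with each control period).
- ctrl.snapshot(name): name is "scene" or "top" or "wrist"; returns a dict with "img" (480x640x3 uint8, red, green, blue), "K" (3x3 intrinsics, pixels), "pose" (4x4, takes a point from camera to world coordinates). Camera axes: x right, y down, z forward; pixel columns grow to the right and rows downward; lengths in m; the calibration is good to about 2 mm. The wrist camera is an equidistant fisheye: a pixel r from the principal point sees the ray r / f radians off the axis. A picture is of the moment at which its call begins. There is no depth.
- ctrl.close_job(): hands the job in; it is judged then, once.
The state is a dict: "clock": time; "joint_pos": joint angles; "qvel": joint speeds; "tau": joint torques, N m; "tool_pos": TCP position; "orientation": TCP orientation; "force": force on the tool from outside, world axes, zero at the start; "moment": the same for the moment, N m; "opening": finger opening in m; "gripper_force": force on a finger pad.
Only numpy, scipy, OpenCV 4.12 (cv2) and the standard library are available. Lean on these libraries where they do the work, as an engineer would, in place of code of your own. Each camera call takes 0.05 s, during which the arm holds its last target. There are 200 camera calls.

## Working session

There is one attempt and no reset: what is moved stays moved. The work goes in short steps, Python scripts to look and compute and a tool call to move; the robot and the scene stay as the last step left them, time stands still between calls to the robot, and variables do not carry over. Pictures are saved under pics/ and viewed, at most 10 in all, crops included, and the job is handed in when it is done.

Besides the shell and the picture viewer there is one more tool, called after ">>>" as a command line: name --argument value ..., lists and objects as JSON in quotes. send_rows: Moves the arm, as the interface text tells. Its arguments: {"type":"object","properties":{"plan":{"type":"array","items":{"type":"array","items":{"type":"array","items":{"type":"number"}}}},"fingers":{"type":"number"}},"required":["plan"]}

```bash
mkdir -p pics
cat > h.py <<'E'
import numpy as np, cv2, json
from plant import ctrl
from scipy.spatial.transform import Rotation as R
def snap(n,f):
    s=ctrl.snapshot(n); cv2.imwrite(f'pics/{f}.png',s['img'][:,:,::-1]); np.savez(f'pics/{f}.npz',**{k:s[k] for k in('img','K','pose')}); return s
def ld(f): return np.load(f'pics/{f}.npz')
def ray(s,u,v):
    K=s['K'];d=np.array([(u-K[0,2])/K[0,0],(v-K[1,2])/K[1,1],1.]);P=s['pose'];return P[:3,3],P[:3,:3]@d
def onz(s,u,v,z):
    o,d=ray(s,u,v);return o+d*(z-o[2])/d[2]
def proj(s,p):
    P=s['pose'];c=P[:3,:3].T@(np.array(p)-P[:3,3]);q=s['K']@c;return q[:2]/q[2]
def tri(a,ua,b,ub):
    (o1,d1),(o2,d2)=ray(a,*ua),ray(b,*ub);d1=d1/np.linalg.norm(d1);d2=d2/np.linalg.norm(d2)
    t=np.linalg.lstsq(np.c_[d1,-d2],o2-o1,rcond=None)[0];p,q=o1+t[0]*d1,o2+t[1]*d2
    return (p+q)/2,np.linalg.norm(p-q)
E
python3 - <<'E'
from h import *
print(ctrl.get_obs())
for n in('scene','top'):
    s=snap(n,n+'0');print(n,s['K'].tolist(),s['pose'].round(3).tolist())
E
```

```text
{'clock': 0.0, 'joint_pos': array([ 8.84106849e+01,  2.05911008e+01,  6.36520674e-01, -2.00586393e-02,
       -7.01355868e+01, -1.65070807e+01]), 'qvel': array([-0.08184566, -0.02522504, -0.01419043, -0.03333373,  0.10334407,
        0.07505128]), 'tau': array([-3.40914403e-04, -5.82726824e+01,  2.93048269e+01,  6.99672773e+00,
        6.92003465e-03, -1.63108357e-04]), 'tool_pos': array([0.20953897, 0.64116473, 0.22564751]), 'orientation': array([ 1.79908191e+02, -7.54248116e-03, -1.81032204e+01]), 'force': array([-0.49028039,  0.43606151, -0.48709369]), 'moment': array([-0.02889838, -0.01859109, -0.02805058]), 'gripper_force': 0.0, 'opening': 0.08764476040594348}
scene [[461.02006493166346, 0.0, 319.8687958981685], [0.0, 461.02006493166346, 238.1483653847896], [0.0, 0.0, 1.0]] [[0.514, 0.731, -0.448, 1.001], [0.858, -0.433, 0.278, -0.256], [0.009, -0.528, -0.849, 0.949], [0.0, 0.0, 0.0, 1.0]]
top [[596.9784473098218, 0.0, 319.0315123094602], [0.0, 596.9784473098218, 247.11034808314952], [0.0, 0.0, 1.0]] [[-0.022, -0.98, 0.197, 0.247], [-1.0, 0.026, 0.014, 0.003], [-0.019, -0.197, -0.98, 1.536], [0.0, 0.0, 0.0, 1.0]]
```

View pics/scene0.png

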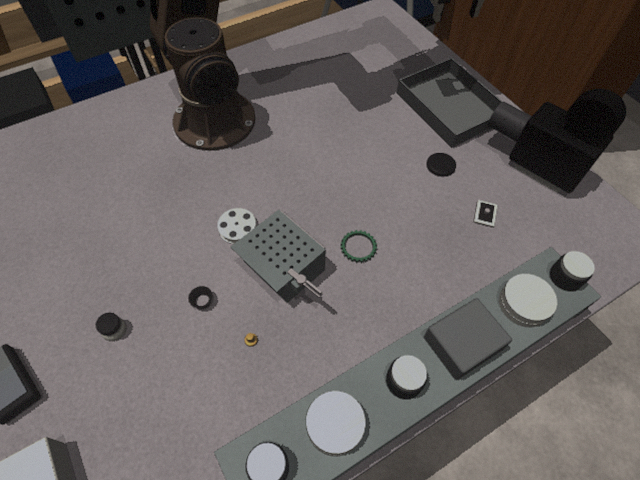

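View pics/top0.png

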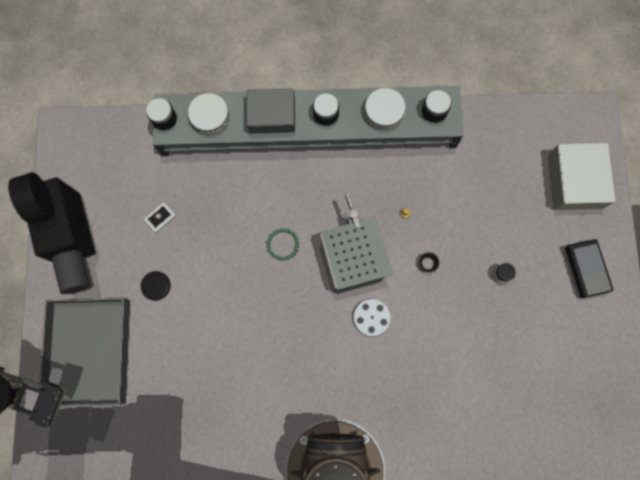

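The scene view shows the case around (280,255) with the wing pointing to (335,310). In the top view the case is at (354,255), the wing runs from (352,215) to (348,195), and the reel touches near the case's robot side at (372,317).

Run:
```python
from h import *
a=cv2.imread('pics/scene0.png')[195:325,220:350];b=cv2.imread('pics/top0.png')[180:310,300:430]
cv2.imwrite('pics/c1.png',np.hstack([cv2.resize(i,(399,399),interpolation=cv2.INTER_CUBIC) if 0 else cv2.resize(i,(400,400),interpolation=cv2.INTER_CUBIC) for i in(a,b)]))
```

```text
(no output)
```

View pics/c1.png

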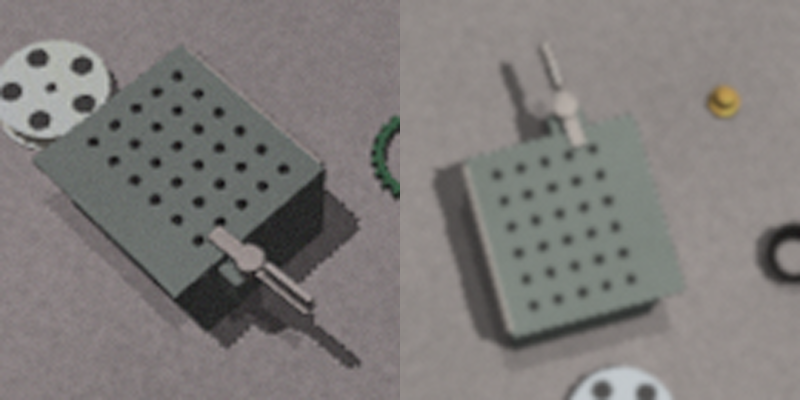

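Crops (3.08x): the lid corners are at about (178,298), (35,157), (182,48), (325,165) in the scene crop. In the top crop they are (635,117), (683,290), (510,335), (465,162). The lock disc is at (252,257) / (565,105) and the wing tip at (310,305) / (545,45).

```bash
cat > m.py <<'E'
from h import *
k=400/130
S,T=ld('scene0'),ld('top0')
A=dict(lipfar=(178,298),lipnear=(35,157),hnear=(182,48),hfar=(325,165),disc=(252,257),wtip=(311,303),ttip=(214,234))
B=dict(lipfar=(235,117),lipnear=(283,290),hnear=(110,335),hfar=(65,162),disc=(165,105),wtip=(145,44),ttip=(177,141))
P={}
for n in A:
    a=(A[n][0]/k+220-.5+.16,A[n][1]/k+195-.34);b=(B[n][0]/k+300-.34,B[n][1]/k+180-.34)
    p,e=tri(S,a,T,b);P[n]=p;z=.094 if n[0] in'lh' else .11
    print(n,p.round(4),round(e,4),onz(S,*a,z)[:2].round(4),onz(T,*b,z)[:2].round(4))
E
python3 m.py; python3 -c "
from m import *
" >/dev/null
python3 - <<'E'
from m import *
Z=[P[n] for n in('lipfar','lipnear','hnear','hfar')]
print([round(np.linalg.norm(Z[i]-Z[(i+1)%4]),4) for i in range(4)])
for f,uv in(('top0',[(372,317),(429,262),(405,213),(155,150),(460,150),(283,244)]),):
    for u in uv: print(u,onz(T,*u,.02)[:2].round(3))
E
```

```text
lipfar [ 0.6107 -0.1176  0.0856] 0.0062 [ 0.6155 -0.116 ] [ 0.6076 -0.1198]
lipnear [ 0.4662 -0.1513  0.0908] 0.0019 [ 0.4686 -0.1508] [ 0.4655 -0.1519]
hnear [ 0.4337 -0.0149  0.0863] 0.0017 [ 0.4385 -0.0179] [ 0.433 -0.014]
hfar [0.5755 0.0201 0.0907] 0.0038 [0.5778 0.0208] [0.574  0.0183]
disc [ 0.6174 -0.062   0.1023] 0.0027 [ 0.6214 -0.0626] [ 0.6149 -0.0629]
wtip [ 0.6678 -0.047   0.1065] 0.0036 [ 0.6699 -0.0462] [ 0.6661 -0.0485]
ttip [ 0.5878 -0.0727  0.0977] 0.0011 [ 0.5936 -0.0758] [ 0.5851 -0.0715]
lipfar [ 0.6107 -0.1176  0.0856] 0.0062 [ 0.6155 -0.116 ] [ 0.6076 -0.1198]
lipnear [ 0.4662 -0.1513  0.0908] 0.0019 [ 0.4686 -0.1508] [ 0.4655 -0.1519]
hnear [ 0.4337 -0.0149  0.0863] 0.0017 [ 0.4385 -0.0179] [ 0.433 -0.014]
hfar [0.5755 0.0201 0.0907] 0.0038 [0.5778 0.0208] [0.574  0.0183]
disc [ 0.6174 -0.062   0.1023] 0.0027 [ 0.6214 -0.0626] [ 0.6149 -0.0629]
wtip [ 0.6678 -0.047   0.1065] 0.0036 [ 0.6699 -0.0462] [ 0.6661 -0.0485]
ttip [ 0.5878 -0.0727  0.0977] 0.0011 [ 0.5936 -0.0758] [ 0.5851 -0.0715]
[np.float64(0.1484), np.float64(0.1403), np.float64(0.1461), np.float64(0.1422)]
(372, 317) [ 0.368 -0.105]
(429, 262) [ 0.505 -0.257]
(405, 213) [ 0.637 -0.202]
(155, 150) [0.83 0.46]
(460, 150) [ 0.806 -0.357]
(283, 244) [0.562 0.118]
```

```bash
cat >> h.py <<'E'
PV=np.array([.617,-.062]);TH=13.7
def down(psi): return R.from_euler('xyz',[180,0,psi],degrees=True)
def rows(goals):
    o=ctrl.get_obs();p0=o['tool_pos'];R0=R.from_euler('xyz',o['orientation'],degrees=True)
    print('t',round(o['clock'],2),p0.round(4),o['orientation'].round(1),'F',o['force'].round(1),'j',o['joint_pos'].round(0))
    for p,r in goals:
        print([*(R0.inv().apply(np.array(p)-p0)*100).round(1).tolist(),*(R0.inv()*r).as_rotvec(degrees=True).round(0).tolist()])
def lock(a,r,t,z=.105):  # wing angle a deg, radial r, tangential t behind the wing (m)
    b=np.radians(TH+a);q=PV+r*np.array([np.cos(b),np.sin(b)])+t*np.array([np.sin(b),-np.cos(b)])
    return [*q,z],down(TH+a-90)
E
python3 - <<'E'
from h import *
S,T=ld('scene0'),ld('top0')
print(tri(S,(217,455),T,(462,140)),tri(S,(555,248),T,(154,148)))
rows([lock(0,.04,.035,.227)])
E
```

```text
(array([ 0.82171599, -0.35388319,  0.05235583]), np.float64(0.005363947589718068)) (array([0.82189598, 0.45463176, 0.07508444]), np.float64(0.020324933140431448))
t 0.1 [0.2095 0.6412 0.2258] [179.9  -0.  -18.1] F [-0.2  0.5  0.3] j [ 88.  21.   1.  -0. -70. -17.]
[65.8, 55.1, -0.0, 0.0, -0.0, 58.0]
```

Units first: shifts go in shares of 100 cm and turns go in shares of 180 degrees. So 66 cm is 0.66, 55 cm is 0.55, 58 degrees is 0.3222.

>>> send_rows --plan '[[[0.66, 0.55, 0, 0, 0, 0.3222], [0.66, 0.55, 0, 0, 0, 0.3222], [0.66, 0.55, 0, 0, 0, 0.3222], [0.66, 0.55, 0, 0, 0, 0.3222], [0.66, 0.55, 0, 0, 0, 0.3222], [0.66, 0.55, 0, 0, 0, 0.3222], [0.66, 0.55, 0, 0, 0, 0.3222], [0.66, 0.55, 0, 0, 0, 0.3222]]]' --fingers 0

```text
clock: 0.77
tool_pos: [0.3872, 0.3572, 0.2265]
orientation: [180.0, 0.0, -75.7]
force: [0.7, 1.0, 0.2]
opening: 0.0395
gripper_force: 0.0
```

```bash
python3 -c "
from h import *
rows([lock(0,.04,.035,.227)])"
```

```text
t 0.77 [0.3872 0.3572 0.2265] [180.    0.  -75.7] F [0.7 1.  0.2] j [ 64.   7. -18.  -0. -66. -50.]
[49.8, -15.9, -0.1, 0.0, 0.0, 1.0]
```

In the tool's units: 50 cm is 0.5, -16 cm is -0.16.

>>> send_rows --plan '[[[0.5, -0.16, 0, 0, 0, 0], [0.5, -0.16, 0, 0, 0, 0], [0.5, -0.16, 0, 0, 0, 0], [0.5, -0.16, 0, 0, 0, 0], [0.5, -0.16, 0, 0, 0, 0], [0.5, -0.16, 0, 0, 0, 0], [0.5, -0.16, 0, 0, 0, 0], [0.5, -0.16, 0, 0, 0, 0]]]'

```text
clock: 1.43
tool_pos: [0.5657, 0.0756, 0.2265]
orientation: [180.0, 0.0, -75.4]
force: [1.4, 1.0, 0.5]
opening: 0.0005
gripper_force: 0.0
```

```bash
python3 -c "
from h import *
rows([lock(0,.04,.035,.227)])"
```

```text
t 1.43 [0.5657 0.0756 0.2265] [180.    0.  -75.4] F [1.4 1.  0.5] j [ 27.  11. -13.  -0. -66. -13.]
[18.2, -5.4, -0.1, 0.0, 0.0, 1.0]
```

In the tool's units: 17 cm is 0.17, -5 cm is -0.05.

>>> send_rows --plan '[[[0.17, -0.05, 0, 0, 0, 0], [0.17, -0.05, 0, 0, 0, 0], [0.17, -0.05, 0, 0, 0, 0], [0.17, -0.05, 0, 0, 0, 0], [0.17, -0.05, 0, 0, 0, 0], [0.17, -0.05, 0, 0, 0, 0], [0.17, -0.05, 0, 0, 0, 0], [0.17, -0.05, 0, 0, 0, 0]]]'

```text
clock: 2.1
tool_pos: [0.6559, -0.0737, 0.2262]
orientation: [180.0, 0.0, -75.4]
force: [0.1, -0.1, -1.2]
opening: 0.0006
gripper_force: 0.0
```

```bash
python3 -c "
from h import *
rows([lock(0,.04,.035,.14)])
for n in ('scene','wrist'): snap(n,n+'1')
a=cv2.imread('pics/scene1.png')[150:350,200:400];b=cv2.imread('pics/wrist1.png')
cv2.imwrite('pics/c2.png',np.hstack([cv2.resize(a,(400,400)),cv2.resize(b,(400,300))[:,:].copy() if 0 else cv2.copyMakeBorder(cv2.resize(b,(400,300)),0,100,0,0,0)]))"
```

```text
t 2.1 [ 0.6559 -0.0737  0.2262] [180.    0.  -75.4] F [ 0.1 -0.1 -1.2] j [ 10.  19.  -1.  -0. -70.   4.]
[1.4, -0.5, 8.6, 0.0, 0.0, 1.0]
```

View pics/c2.png

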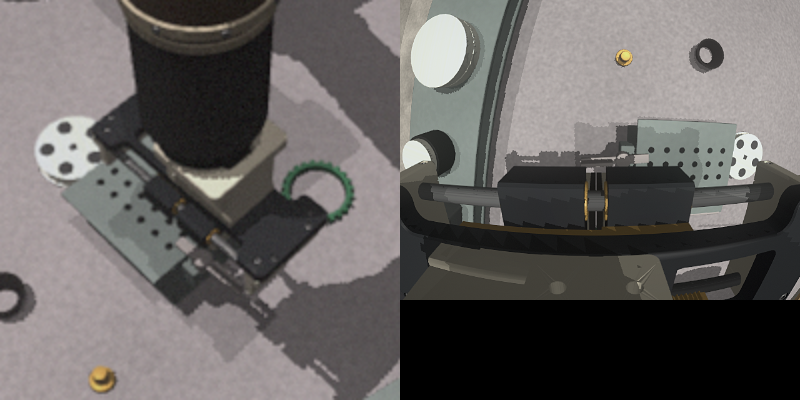

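The view shows the shut fingers above the wing side, about to descend to the right of the wing. Next: move right, then go down.

In the tool's units: 12 cm is 0.12, 11 cm is 0.11.

>>> send_rows --plan '[[[0.015, -0.005, 0, 0, 0, 0], [0.015, -0.005, 0.03, 0, 0, 0], [0.015, -0.005, 0.06, 0, 0, 0], [0.015, -0.005, 0.09, 0, 0, 0], [0.015, -0.005, 0.11, 0, 0, 0], [0.015, -0.005, 0.12, 0, 0, 0], [0.015, -0.005, 0.12, 0, 0, 0], [0.015, -0.005, 0.12, 0, 0, 0]]]'

```text
clock: 2.87
tool_pos: [0.6656, -0.0872, 0.1073]
orientation: [-180.0, -0.0, -75.3]
force: [0.5, -0.3, 1.1]
opening: 0.0
gripper_force: 0.0
```

```bash
python3 -c "
from h import *
rows([lock(a,.04,.011) for a in range(0,43,6)])"
```

```text
t 2.87 [ 0.6656 -0.0872  0.1073] [-180.    -0.   -75.3] F [ 0.5 -0.3  1.1] j [  9.  25.  -8.   0. -56.   5.]
[-2.5, 0.1, 0.2, -0.0, -0.0, 1.0]
[-2.9, -0.0, 0.2, -0.0, -0.0, -5.0]
[-3.4, -0.1, 0.2, -0.0, -0.0, -11.0]
[-3.8, -0.1, 0.2, -0.0, -0.0, -17.0]
[-4.2, -0.1, 0.2, -0.0, -0.0, -23.0]
[-4.6, 0.0, 0.2, -0.0, -0.0, -29.0]
[-5.1, 0.2, 0.2, -0.0, -0.0, -35.0]
[-5.5, 0.3, 0.2, -0.0, -0.0, -41.0]
```

In the tool's units: -4.2 cm is -0.042, -3.8 cm is -0.038, -23 degrees is -0.1278.

>>> send_rows --plan '[[[-0.008, 0, 0.002, 0, 0, 0], [-0.015, 0, 0.002, 0, 0, 0], [-0.021, 0, 0.002, 0, 0, 0], [-0.025, 0, 0.002, 0, 0, 0], [-0.029, 0, 0.002, 0, 0, -0.0278], [-0.034, -0.001, 0.002, 0, 0, -0.0611], [-0.038, -0.001, 0.002, 0, 0, -0.0944], [-0.042, -0.001, 0.002, 0, 0, -0.1278]]]'

```text
clock: 3.53
tool_pos: [0.6558, -0.0461, 0.1055]
orientation: [-179.9, -0.1, -52.1]
force: [-0.1, -1.2, 0.6]
opening: 0.0004
gripper_force: 0.6
```

```bash
python3 -c "
from h import *
rows([lock(a,.04,.011) for a in range(30,73,6)])"
```

```text
t 3.53 [ 0.6558 -0.0461  0.1055] [-1.799e+02 -1.000e-01 -5.210e+01] F [-0.1 -1.2  0.6] j [ 13.  24. -10.   0. -55.  25.]
[-0.4, -0.0, 0.0, -0.0, -0.0, -6.0]
[-0.9, -0.1, 0.0, -0.0, -0.0, -12.0]
[-1.3, -0.1, 0.0, -0.0, -0.0, -18.0]
[-1.7, -0.1, 0.0, -0.0, -0.0, -24.0]
[-2.2, 0.0, 0.0, -0.0, -0.0, -30.0]
[-2.6, 0.2, 0.0, -0.0, -0.0, -36.0]
[-3.0, 0.3, 0.0, -0.0, -0.0, -42.0]
[-3.4, 0.5, 0.0, -0.0, -0.0, -48.0]
```

In the tool's units: -3.4 cm is -0.034, -2.6 cm is -0.026, -48 degrees is -0.2667.

>>> send_rows --plan '[[[-0.004, 0, 0, 0, 0, -0.0333], [-0.009, -0.001, 0, 0, 0, -0.0667], [-0.013, -0.001, 0, 0, 0, -0.1], [-0.017, -0.001, 0, 0, 0, -0.1333], [-0.022, 0, 0, 0, 0, -0.1667], [-0.026, 0.002, 0, 0, 0, -0.2], [-0.03, 0.003, 0, 0, 0, -0.2333], [-0.034, 0.005, 0, 0, 0, -0.2667]]]'

```text
clock: 4.2
tool_pos: [0.6312, -0.0221, 0.1054]
orientation: [-180.0, -0.1, -4.1]
force: [1.5, -0.5, 0.2]
opening: 0.0003
gripper_force: 0.6
```

```bash
python3 -c "
from h import *
rows([lock(a,.04,.011) for a in (76,80,84,88,92,94,94)]+[lock(94,.04,.04)])"
```

```text
t 4.2 [ 0.6312 -0.0221  0.1054] [-1.8e+02 -1.0e-01 -4.1e+00] F [ 1.5 -0.5  0.2] j [ 16.  22. -14.   0. -54.  70.]
[-0.3, 0.0, 0.0, -0.0, -0.0, -4.0]
[-0.6, -0.0, 0.0, -0.0, -0.0, -8.0]
[-0.9, -0.1, 0.0, 0.0, -0.0, -12.0]
[-1.2, -0.1, 0.0, 0.0, -0.0, -16.0]
[-1.5, -0.1, 0.0, 0.0, -0.0, -20.0]
[-1.6, -0.0, 0.0, 0.0, -0.0, -22.0]
[-1.6, -0.0, 0.0, 0.0, -0.0, -22.0]
[1.1, -1.1, 0.0, 0.0, -0.0, -22.0]
```

In the tool's units: -1.7 cm is -0.017, -1.5 cm is -0.015, -23 degrees is -0.1278.

>>> send_rows --plan '[[[-0.003, 0, 0, 0, 0, -0.0222], [-0.006, 0, 0, 0, 0, -0.0444], [-0.009, -0.001, 0, 0, 0, -0.0667], [-0.012, -0.001, 0, 0, 0, -0.0889], [-0.015, -0.001, 0, 0, 0, -0.1111], [-0.017, 0, 0, 0, 0, -0.1278], [-0.017, 0, 0, 0, 0, -0.1278], [-0.017, 0, 0, 0, 0, -0.1278]]]'

```text
clock: 4.87
tool_pos: [0.6141, -0.0209, 0.1053]
orientation: [180.0, -0.1, 18.5]
force: [0.3, 0.7, 0.5]
opening: 0.0002
gripper_force: 0.4
```

```bash
python3 -c "
from h import *
rows([lock(95,.04,.03),lock(95,.04,.06,.30)])"
```

```text
t 4.87 [ 0.6141 -0.0209  0.1053] [ 1.80e+02 -1.00e-01  1.85e+01] F [0.3 0.7 0.5] j [ 16.  21. -16.   0. -53.  92.]
[2.0, -0.0, 0.0, 0.0, -0.0, -0.0]
[5.0, -0.0, -19.5, 0.0, -0.0, -0.0]
```

In the tool's units: -18 cm is -0.18, -15 cm is -0.15.

>>> send_rows --plan '[[[0.01, 0, 0, 0, 0, 0], [0.02, 0, 0, 0, 0, 0], [0.025, 0, -0.03, 0, 0, 0], [0.03, 0, -0.07, 0, 0, 0], [0.03, 0, -0.11, 0, 0, 0], [0.03, 0, -0.15, 0, 0, 0], [0.03, 0, -0.18, 0, 0, 0], [0.03, 0, -0.18, 0, 0, 0]]]'

```text
clock: 5.53
tool_pos: [0.6461, -0.0118, 0.2928]
orientation: [179.8, -0.6, 18.6]
force: [0.4, 0.3, 1.0]
opening: 0.0004
gripper_force: 0.0
```

```bash
cat >> h.py <<'E'
EX=np.array([-.237,.972,0]);EY=np.array([-.972,-.237,0]);O=np.array([.519,-.0552,0]);UZ=np.array([0,0,1.])
def lidp(cx,cz,tilt,cy=0):
    # upper tip corner at case (cx,cy), height cz (m); tilt deg from vertical towards hinge
    r=down(TH-90)*R.from_rotvec([0,-tilt,0],degrees=True)
    a=np.radians(tilt); n=np.cos(a)*EX+np.sin(a)*UZ   # normal of the upper face
    return O+cx*EX+cy*EY+cz*UZ-.0095*n, r
E
python3 -c "
from h import *
r=lidp(0,0,45)[1].as_matrix();print(r.round(2),EX)
rows([lidp(-.16,.28,0),lidp(-.16,.2,45),lidp(-.068,.07,45)])
print(lidp(-.16,.2,45)[0],lidp(-.068,.07,45)[0])"
```

```text
[[ 0.17 -0.97 -0.17]
 [-0.69 -0.24  0.69]
 [-0.71  0.   -0.71]] [-0.237  0.972  0.   ]
t 5.53 [ 0.6461 -0.0118  0.2928] [179.8  -0.6  18.6] F [0.4 0.3 1. ] j [ 16.  16.   2.   0. -76.  92.]
[-14.9, 17.0, 1.2, -0.0, -1.0, 95.0]
[-15.0, 16.6, 9.8, 37.0, -35.0, 90.0]
[-14.3, 7.4, 22.8, 37.0, -35.0, 90.0]
[ 0.55851205 -0.21724942  0.19328249] [ 0.53670805 -0.12782542  0.06328249]
```

In the tool's units: 17 cm is 0.17, -15 cm is -0.15, 95 degrees is 0.5278.

>>> send_rows --plan '[[[-0.15, 0.17, 0, 0, 0, 0.5278], [-0.15, 0.17, 0, 0, 0, 0.5278], [-0.15, 0.17, 0, 0, 0, 0.5278], [-0.15, 0.17, 0, 0, 0, 0.5278], [-0.15, 0.17, 0, 0, 0, 0.5278], [-0.15, 0.17, 0, 0, 0, 0.5278], [-0.15, 0.17, 0, 0, 0, 0.5278], [-0.15, 0.17, 0, 0, 0, 0.5278]]]'

```text
clock: 6.2
tool_pos: [0.5544, -0.2226, 0.2845]
orientation: [180.0, 0.0, -39.2]
force: [-0.1, -0.5, -0.5]
opening: 0.0005
gripper_force: 0.0
```

```bash
python3 -c "
from h import *
rows([lidp(-.16,.28,0),lidp(-.16,.2,45)])"
```

```text
t 6.2 [ 0.5544 -0.2226  0.2845] [180.    0.  -39.2] F [-0.1 -0.5 -0.5] j [ -3.  11.  -4.   0. -74.  54.]
[0.2, -0.5, 0.5, 0.0, -0.0, 37.0]
[-0.0, -0.7, 9.1, 15.0, -43.0, 35.0]
```

In the tool's units: -0.5 cm is -0.005, -43 degrees is -0.2389.

>>> send_rows --plan '[[[0, -0.005, 0, 0.0833, -0.2389, 0.1944], [0, -0.005, 0, 0.0833, -0.2389, 0.1944], [0, -0.005, 0, 0.0833, -0.2389, 0.1944], [0, -0.005, 0, 0.0833, -0.2389, 0.1944], [0, -0.005, 0, 0.0833, -0.2389, 0.1944], [0, -0.005, 0, 0.0833, -0.2389, 0.1944], [0, -0.005, 0, 0.0833, -0.2389, 0.1944], [0, -0.005, 0, 0.0833, -0.2389, 0.1944]]]'

```text
clock: 6.87
tool_pos: [0.5587, -0.2178, 0.284]
orientation: [-179.4, 44.9, -75.5]
force: [-0.2, 0.6, -0.5]
opening: 0.0003
gripper_force: 0.0
```

```bash
python3 -c "
from h import *
rows([lidp(-.16,.2,45),lidp(-.11,.075,45),lidp(-.067,.07,45)])
s=snap('scene','scene2');t=snap('top','top2')
a=s['img'][170:330,180:380,::-1];b=t['img'][170:330,280:480,::-1]
cv2.imwrite('pics/c3.png',np.hstack([cv2.resize(i,(400,320),interpolation=cv2.INTER_CUBIC) for i in(a,b)]))"
```

```text
t 6.87 [ 0.5587 -0.2178  0.284 ] [-179.4   44.9  -75.5] F [-0.2  0.6 -0.5] j [ -26.   32.   26.  -36. -112.   35.]
[6.4, 0.1, 6.5, -0.0, -0.0, 1.0]
[11.7, 0.1, 18.8, -0.0, -0.0, 1.0]
[9.0, 0.1, 22.2, -0.0, -0.0, 1.0]
```

View pics/c3.png

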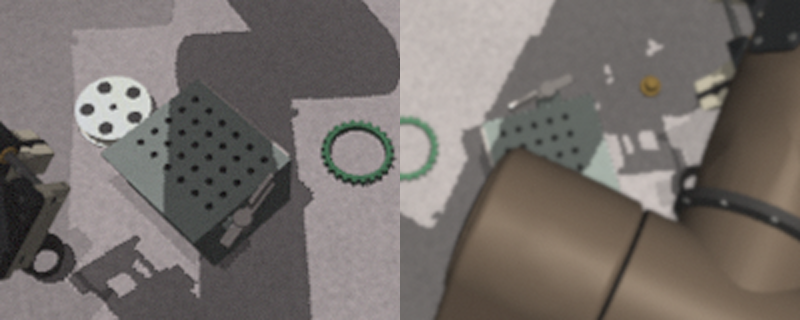

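The scene crop shows the wing along the lid edge, wing tip (272,182), disc (243,215), tongue end (225,240), clear of the lid. I'll check the angle and whether the case has moved.

```bash
python3 -c "
from h import *
s=ld('scene2');f=lambda u,v,z:onz(s,u/2+180,v/2+170,z)[:2]
a,b=f(225,240,.1),f(272,182,.103);d=b-a;print(a,b,'joint deg',np.degrees(np.arctan2(d[1],d[0]))-TH)
for u in((198,82),(290,158),(212,250),(103,155)): print(f(*u,.094).round(4))"
```

```text
[ 0.63073695 -0.08929808] [ 0.59874713 -0.01496097] joint deg 99.58387653463372
[ 0.4406 -0.0185]
[0.579  0.0193]
[ 0.6311 -0.1049]
[ 0.4732 -0.1519]
```

In the tool's units: 18.8 cm is 0.188, 18.5 cm is 0.185, 1 degrees is 0.0056.

>>> send_rows --plan '[[[0.02, 0, 0.035, 0, 0, 0], [0.04, 0, 0.07, 0, 0, 0], [0.06, 0, 0.1, 0, 0, 0], [0.08, 0, 0.13, 0, 0, 0], [0.1, 0, 0.16, 0, 0, 0], [0.115, 0, 0.185, 0, 0, 0], [0.117, 0, 0.188, 0, 0, 0.0056], [0.117, 0, 0.188, 0, 0, 0.0056]]]'

```text
clock: 7.63
tool_pos: [0.547, -0.1683, 0.0672]
orientation: [179.5, 44.7, -76.8]
force: [0.2, -0.1, 0.8]
opening: 0.0002
gripper_force: 0.0
```

```bash
cat >> h.py <<'E'
def arc(phi,s=.018,tilt=45):
    f=np.radians(phi);a=np.radians(tilt);L=lambda d:np.array([.060-d*np.cos(f),.09+d*np.sin(f)])
    c=L(.142)+s*np.array([np.sin(a),-np.cos(a)]) if phi<90-tilt else L(.142-s)
    return lidp(*c,tilt)
E
python3 -c "
from h import *
rows([lidp(-.09,.072,45),lidp(-.068,.072,45),arc(0),arc(5),arc(10),arc(15),arc(20)])"
```

```text
t 7.63 [ 0.547  -0.1683  0.0672] [179.5  44.7 -76.8] F [ 0.2 -0.1  0.8] j [-23.  39.   9. -34. -90.  46.]
[-1.3, 0.0, 1.5, 0.0, -0.0, -0.0]
[-2.8, 0.0, 3.1, 0.0, -0.0, -0.0]
[-3.1, 0.1, 2.6, 0.0, -0.0, -0.0]
[-4.0, 0.1, 1.8, 0.0, -0.0, -0.0]
[-5.0, 0.1, 1.0, 0.0, -0.0, -0.0]
[-6.0, 0.1, 0.3, 0.0, -0.0, -0.0]
[-7.1, 0.1, -0.2, 0.0, -0.0, -0.0]
```

In the tool's units: -4 cm is -0.04, -3.1 cm is -0.031.

>>> send_rows --plan '[[[-0.006, 0, 0.008, 0, 0, 0], [-0.013, 0, 0.015, 0, 0, 0], [-0.02, 0, 0.023, 0, 0, 0], [-0.027, 0, 0.03, 0, 0, 0], [-0.031, 0, 0.026, 0, 0, 0], [-0.035, 0, 0.022, 0, 0, 0], [-0.04, 0, 0.018, 0, 0, 0], [-0.04, 0, 0.018, 0, 0, 0]]]'

```text
clock: 8.3
tool_pos: [0.5385, -0.1294, 0.0858]
orientation: [180.0, 44.6, -76.5]
force: [-0.1, -0.4, -1.6]
opening: 0.0005
gripper_force: 0.6
```

```bash
python3 -c "
from h import *
rows([arc(f) for f in (5,9,13,17,21,25,29,33)])"
```

```text
t 8.3 [ 0.5385 -0.1294  0.0858] [180.   44.6 -76.5] F [-0.1 -0.4 -1.6] j [-20.  36.   6. -36. -89.  44.]
[0.1, 0.1, 0.3, -0.0, -0.0, -0.0]
[-0.7, 0.1, -0.3, -0.0, -0.0, -0.0]
[-1.5, 0.1, -0.9, -0.0, -0.0, -0.0]
[-2.3, 0.1, -1.4, -0.0, -0.0, -0.0]
[-3.2, 0.1, -1.8, -0.0, -0.0, -0.0]
[-4.1, 0.1, -2.2, -0.0, -0.0, -0.0]
[-5.1, 0.1, -2.5, -0.0, -0.0, -0.0]
[-6.0, 0.1, -2.8, -0.0, -0.0, -0.0]
```

In the tool's units: -6 cm is -0.06, -5.1 cm is -0.051.

>>> send_rows --plan '[[[-0.004, 0, -0.002, 0, 0, 0], [-0.009, 0, -0.004, 0, 0, 0], [-0.015, 0.001, -0.008, 0, 0, 0], [-0.023, 0.001, -0.013, 0, 0, 0], [-0.032, 0.001, -0.018, 0, 0, 0], [-0.041, 0.001, -0.022, 0, 0, 0], [-0.051, 0.001, -0.025, 0, 0, 0], [-0.06, 0.001, -0.028, 0, 0, 0]]]'

```text
clock: 8.97
tool_pos: [0.5313, -0.1061, 0.1473]
orientation: [179.8, 44.7, -76.6]
force: [-0.7, 0.2, -2.5]
opening: 0.0005
gripper_force: 0.6
```

```bash
python3 -c "
from h import *
rows([arc(f) for f in (36,40,44,48,52,56,60,64)])"
```

```text
t 8.97 [ 0.5313 -0.1061  0.1473] [179.8  44.7 -76.6] F [-0.7  0.2 -2.5] j [-19.  31.   6. -36. -92.  40.]
[-0.7, -0.0, -0.2, -0.0, -0.0, -0.0]
[-1.7, -0.0, -0.4, -0.0, -0.0, -0.0]
[-2.7, -0.0, -0.4, -0.0, -0.0, -0.0]
[-3.6, -0.0, -0.4, -0.0, -0.0, -0.0]
[-4.5, 0.0, -0.3, -0.0, -0.0, -0.0]
[-5.3, 0.0, -0.2, -0.0, -0.0, -0.0]
[-6.2, 0.0, -0.0, -0.0, -0.0, -0.0]
[-7.0, 0.0, 0.2, -0.0, -0.0, -0.0]
```

In the tool's units: -7 cm is -0.07, -6.2 cm is -0.062.

>>> send_rows --plan '[[[-0.007, 0, -0.002, 0, 0, 0], [-0.017, 0, -0.004, 0, 0, 0], [-0.027, 0, -0.004, 0, 0, 0], [-0.036, 0, -0.004, 0, 0, 0], [-0.045, 0, -0.003, 0, 0, 0], [-0.053, 0, -0.002, 0, 0, 0], [-0.062, 0, 0, 0, 0, 0], [-0.07, 0, 0.002, 0, 0, 0]]]'

```text
clock: 9.63
tool_pos: [0.5195, -0.0562, 0.1943]
orientation: [179.8, 44.7, -76.6]
force: [-0.1, -1.0, -1.2]
opening: 0.0005
gripper_force: 0.4
```

```bash
python3 -c "
from h import *
rows([arc(f) for f in (67,71,75,79,83,87,91,94)])
s=snap('scene','scene3')
cv2.imwrite('pics/c4.png',cv2.resize(s['img'][130:330,180:400,::-1],(440,400),interpolation=cv2.INTER_CUBIC))"
```

```text
t 9.63 [ 0.5195 -0.0562  0.1943] [179.8  44.7 -76.6] F [-0.1 -1.  -1.2] j [-15.  25.   4. -38. -93.  35.]
[-0.6, 0.0, 0.2, -0.0, -0.0, -0.0]
[-1.4, 0.0, 0.5, -0.0, -0.0, -0.0]
[-2.2, 0.0, 0.9, -0.0, -0.0, -0.0]
[-2.9, 0.0, 1.4, -0.0, -0.0, -0.0]
[-3.6, 0.0, 1.9, -0.0, -0.0, -0.0]
[-4.3, 0.0, 2.5, -0.0, -0.0, -0.0]
[-4.9, 0.0, 3.1, -0.0, -0.0, -0.0]
[-5.4, 0.0, 3.5, -0.0, -0.0, -0.0]
```

View pics/c4.png

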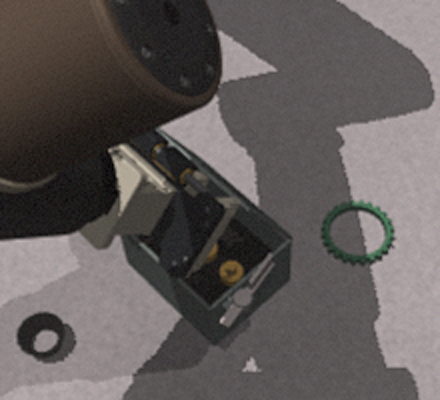

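The case is open with its interior visible at (225,265), and the lid is held at about 64° by the fingers at (190,220). Next I take it past upright.

In the tool's units: -4.3 cm is -0.043, -3.6 cm is -0.036.

>>> send_rows --plan '[[[-0.006, 0, 0.002, 0, 0, 0], [-0.014, 0, 0.005, 0, 0, 0], [-0.021, 0, 0.009, 0, 0, 0], [-0.027, 0, 0.013, 0, 0, 0], [-0.032, 0, 0.016, 0, 0, 0], [-0.036, 0, 0.019, 0, 0, 0], [-0.04, 0, 0.022, 0, 0, 0], [-0.043, 0, 0.025, 0, 0, 0]]]'

```text
clock: 10.35
tool_pos: [0.5084, -0.0096, 0.2064]
orientation: [179.8, 44.7, -76.6]
force: [-0.6, -0.2, -0.2]
opening: 0.0005
gripper_force: 0.0
```

```bash
python3 -c "
from h import *
rows([arc(f) for f in (88,90,92,94,97,100,103,106)])"
```

```text
t 10.35 [ 0.5084 -0.0096  0.2064] [179.8  44.7 -76.6] F [-0.6 -0.2 -0.2] j [-12.  22.   1. -40. -91.  32.]
[-0.2, 0.0, 0.1, -0.0, -0.0, -0.0]
[-0.5, 0.0, 0.4, -0.0, -0.0, -0.0]
[-0.8, 0.0, 0.7, -0.0, -0.0, -0.0]
[-1.1, 0.0, 1.0, -0.0, -0.0, -0.0]
[-1.5, 0.1, 1.5, -0.0, -0.0, -0.0]
[-1.9, 0.1, 2.0, -0.0, -0.0, -0.0]
[-2.3, 0.1, 2.6, -0.0, -0.0, -0.0]
[-2.6, 0.1, 3.1, -0.0, -0.0, -0.0]
```

>>> send_rows --plan '[[[-0.003, 0, 0.002, 0, 0, 0], [-0.006, 0, 0.005, 0, 0, 0], [-0.009, 0, 0.008, 0, 0, 0], [-0.012, 0, 0.012, 0, 0, 0], [-0.016, 0, 0.016, 0, 0, 0], [-0.02, 0, 0.021, 0, 0, 0], [-0.023, 0, 0.026, 0, 0, 0], [-0.026, 0, 0.031, 0, 0, 0]]]'

```text
clock: 11.02
tool_pos: [0.4989, 0.0296, 0.2025]
orientation: [179.8, 44.7, -76.6]
force: [0.5, -0.3, 0.3]
opening: 0.0006
gripper_force: 0.0
```

```bash
python3 -c "
from h import *
rows([arc(109),arc(112)])"
```

```text
t 11.02 [0.4989 0.0296 0.2025] [179.8  44.7 -76.6] F [ 0.5 -0.3  0.3] j [ -8.  20.  -2. -41. -88.  31.]
[-0.3, 0.1, 0.6, -0.0, -0.0, -0.0]
[-0.6, 0.1, 1.2, -0.0, -0.0, -0.0]
```

In the tool's units: -24 cm is -0.24, -22 cm is -0.22.

>>> send_rows --plan '[[[0, 0, -0.03, 0, 0, 0], [0, 0, -0.06, 0, 0, 0], [0, 0, -0.1, 0, 0, 0], [0, 0, -0.14, 0, 0, 0], [0, 0, -0.18, 0, 0, 0], [0, 0, -0.22, 0, 0, 0], [0, 0, -0.24, 0, 0, 0], [0, 0, -0.24, 0, 0, 0]]]'

```text
clock: 11.68
tool_pos: [0.5401, -0.1381, 0.3757]
orientation: [-179.9, 44.4, -76.5]
force: [-1.2, 1.4, -1.4]
opening: 0.0005
gripper_force: 0.0
```

```bash
python3 -c "
from h import *
rows([])
s=snap('scene','scene4');t=snap('top','top4')
a=s['img'][130:330,160:410,::-1];b=t['img'][150:350,230:480,::-1]
cv2.imwrite('pics/c5.png',np.hstack([cv2.resize(i,(400,320),interpolation=cv2.INTER_CUBIC) for i in(a,b)]))"
```

```text
t 11.68 [ 0.5401 -0.1381  0.3757] [-179.9   44.4  -76.5] F [-1.2  1.4 -1.4] j [ -21.   23.   25.  -39. -115.   25.]
```

View pics/c5.png

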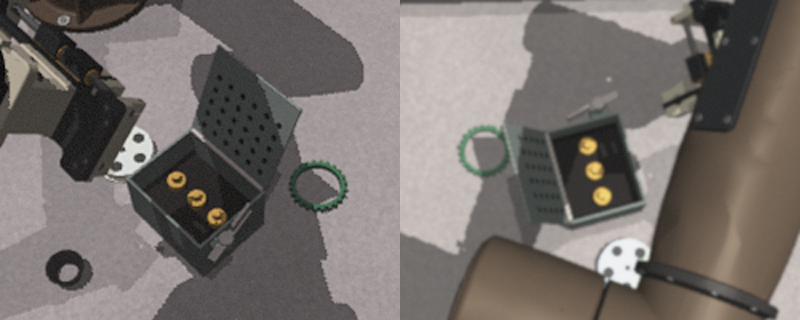

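The lid leans back at its stop, hinge edge around (195,130)–(262,185) in the scene crop. The gear ring is where it was, and the robot is clear of everything.

```bash
python3 -c "
from plant import ctrl
print(ctrl.close_job())"
```

```text
the job is handed in; nothing more can be done
None
```

The case is open and handed in at about 12 s: the cam lock is turned a full quarter turn (roughly 95–99° measured), and the lid leans back on its stop with the robot clear; the case and the neighbouring items I could see looked unmoved.

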